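Put the hole-saw set back in its tray

ROBOT

A 6-joint arm with a two-finger parallel gripper is mounted at the origin on a cart in front of the work surface, level with it; the furniture and walls round the work are solid. World frame = base frame: x ahead of the robot, y to its left, z up, the work surface at z = 0. Lengths are in mm, angles in rad, forces in N, time in s.
With the tool pointing down it reaches from about 400 to 925 mm from the base axis. Payload 12.5 kg.
Tool frame: the origin (TCP) lies between the finger pads; the fingertips stand 19 mm ahead of it and the grasp point (between the pads) is the TCP (env.nose_length is the distance from the TCP to the fingertips, in mm); z points along the fingers, y is the line along which they close (so a half turn about z gives the same grasp; the last joint's range is limited). The gripper opens to 95 mm and grips with 3 to 60 N. Pads are 20 mm wide; open, the fingers measure 119 mm over their backs; the gripper's body (75 mm by 180 mm) begins 59 mm behind the grasp point.
Start: joints at [1.24, 0.491, 1.559, -0, 1.092, -0.106], TCP at [139.301, 609.297, 212.361] pointing down, gripper open.
Joint ranges: [-3.1, 3.1], [-0.84, 2.19], [0.05, 2.79], [-1.13, 4.28], [0.06, 2.93], [-2.69, 2.69]. Speed limits (rad/s): [2.22, 2.22, 2.79, 3.14, 3.14, 3.14].

INTERFACE

Orientations are given as [roll, pitch, yaw] about the fixed x, y, z axes, in that order (R = Rz(yaw) Ry(pitch) Rx(roll)).
In Python, from cell import env gives the robot as it stands. The module is installed in compiled form; this text tells all that it offers.
- The arm moves only by the tool drive_tool, never from a script. Its argument "rows" is a list that holds one entry, the list of rows, each a list of 7 numbers: the shift along the tool's x, y, z scaled (see below), then the turn, a rotation vector about the tool's x, y, z scaled (see below), then the opening, from 0 (shut) to 1 (fully open). In form: [[[tx, ty, tz, ax, ay, az, jaw], ...]]. A call has 1 to 5 rows; each row shifts and turns the commanded pose from where the row before left it, along the tool's axes as they then stand; what a row does not reach is not made up. The controller multiplies each number of a shift by 250 mm and each number of a turn by 180 degrees. A row lasts 1/8 s, in which the tool goes at most 62.5 mm and 10.7 degrees, less where a joint would pass 70% of its speed; a pose out of reach is approached as far as the arm can. A call with a number of a shift or a turn outside -1 to 1 is refused whole. A call with a gripper value outside its range is refused whole. The fingers move at their own pace and stop on an object; the grip force is fixed at half the most. Time passes only in rows, so rows that do not move let the fingers close. It gives the time, the measured TCP pose, the force, the opening and the grip force at its end, in the units of the state.
- env.state(): the state, without advancing time (a new reading comes with each control period).
- env.read_camera(name): name is "scene" or "top" or "wrist"; returns a dict with "color" (400x640x3 uint8, blue, green, red), "camera_matrix" (3x3 intrinsics, pixels), "k1" (the pictures are not rectified: a ray, as slopes to the right and down, at radius r is drawn at 1 + k1 r^2 times it, then the intrinsics apply), "pose" (4x4, takes a point from camera to world coordinates). Camera axes: x right, y up, looking along -z (the intrinsics and any distortion apply to the point x, -y, -z); pixel columns grow to the right and rows downward; lengths in mm; the calibration is good to about 2 mm. A picture is of the moment at which its call begins. There is no depth.
- env.job_done(): hands the job in; it is judged then, once.
Trained networks look in a picture, given as the dict that the camera call returned (one of the last four; its "shot" number tells which), for a name from the list of things; names that differ only in an ending like _2 or _b are one class to them, and where a whole thing is asked for, a point or a joint stands for the part that bears it (a point fixed in the world has none). Each returns a list of dicts, best first, with "score" (0 to 1); they miss things now and then, are a little off and sometimes report something else, mostly with a low value. They report only what shows in the picture. A call takes as long as a camera call. They do not tell look-alikes from the thing itself.
- env.search_frame(name, picture): "at" ([x, y, z] in mm, in the coordinates of the camera as it stood for that picture, good to about 4 mm: the middle of the surface that is visible of it).
- env.place_of(name, picture): "at" ([x, y, z] in mm, in the coordinates of the camera as it stood for that picture, good to about 4 mm: a listed point, or the origin of a listed thing).
The state is a dict: "t": time; "joints": joint angles; "qvel": joint speeds; "tau": joint torques, N m; "eef_pos": TCP position; "tcp_rot": TCP orientation; "ft_force": force on the tool from outside, world axes, zero at the start; "moment": the same for the moment, N m; "opening": opening from 0.0 (shut) to 1.0 (fully open); "grip_force": force on a finger pad.
Only numpy, scipy, OpenCV 4.12 (cv2) and the standard library are available. Lean on these libraries where they do the work, as an engineer would, in place of code of your own. Each camera call takes 0.05 s, during which the arm holds its last target. There are 200 camera calls.

TASK

Put the hole-saw set away: stand each of the four steel hole saws, teeth down as it is now, in the round well of the wooden tray that was bored for its size, resting on the floor of the well. Set them in, do not drop them. The open end of pipe and the tin of screws are not part of the set: leave them standing where they are.

Things in the scene. Friction and masses are not known exactly. Their poses are not given: they have to be found in the camera images.
- saw_22: Hole saw of 22 mm outer diameter: a plain steel cup standing on its teeth, 50 mm tall, closed flat steel plate on top with a dark round arbor hole in its middle. Outside it is a straight cylinder, so any yaw of the gripper will do. Origin: centre of the toothed lower end, z up. Loose, 30 to 250 g. It belongs in the block whose round well is 34 mm wide.
- saw_35: Hole saw of 35 mm outer diameter: a plain steel cup standing on its teeth, 50 mm tall, closed flat steel plate on top with a dark round arbor hole in its middle, and two small pin holes beside it. Outside it is a straight cylinder, so any yaw of the gripper will do. Origin: centre of the toothed lower end, z up. Loose, 30 to 250 g. It belongs in the block whose round well is 47 mm wide.
- saw_51: Hole saw of 51 mm outer diameter: a plain steel cup standing on its teeth, 50 mm tall, closed flat steel plate on top with a dark round arbor hole in its middle, and two small pin holes beside it. Outside it is a straight cylinder, so any yaw of the gripper will do. Origin: centre of the toothed lower end, z up. Loose, 30 to 250 g. It belongs in the block whose round well is 63 mm wide.
- saw_64: Hole saw of 64 mm outer diameter: a plain steel cup standing on its teeth, 50 mm tall, closed flat steel plate on top with a dark round arbor hole in its middle, and two small pin holes beside it. Outside it is a straight cylinder, so any yaw of the gripper will do. Origin: centre of the toothed lower end, z up. Loose, 30 to 250 g. It belongs in the block whose round well is 75 mm wide.
- block_22: Fixed pale wooden block 92 x 92 x 21 mm with a round well 34 mm wide, 15 mm deep, mouth chamfered 3 mm: place of the 22 mm saw. Four such blocks lie in any order two by two, 93 mm apart, in a low tray (201 mm square, rim 18 mm high, turned up to 0.3 rad). Origin: centre of underside, 4 mm above the bench; x, y along its sides, z up. Floor of the well: 6 mm above the origin; block top: 21 mm.
- block_35: Fixed pale wooden block 92 x 92 x 21 mm with a round well 47 mm wide, 15 mm deep, mouth chamfered 3 mm: place of the 35 mm saw. Four such blocks lie in any order two by two, 93 mm apart, in a low tray (201 mm square, rim 18 mm high, turned up to 0.3 rad). Origin: centre of underside, 4 mm above the bench; x, y along its sides, z up. Floor of the well: 6 mm above the origin; block top: 21 mm.
- block_51: Fixed pale wooden block 92 x 92 x 21 mm with a round well 63 mm wide, 15 mm deep, mouth chamfered 3 mm: place of the 51 mm saw. Four such blocks lie in any order two by two, 93 mm apart, in a low tray (201 mm square, rim 18 mm high, turned up to 0.3 rad). Origin: centre of underside, 4 mm above the bench; x, y along its sides, z up. Floor of the well: 6 mm above the origin; block top: 21 mm.
- block_64: Fixed pale wooden block 92 x 92 x 21 mm with a round well 75 mm wide, 15 mm deep, mouth chamfered 3 mm: place of the 64 mm saw. Four such blocks lie in any order two by two, 93 mm apart, in a low tray (201 mm square, rim 18 mm high, turned up to 0.3 rad). Origin: centre of underside, 4 mm above the bench; x, y along its sides, z up. Floor of the well: 6 mm above the origin; block top: 21 mm.
- pipe_end: Look-alike that does not belong in the tray: a cut end of steel pipe, a ring open right through, no plate and no teeth, 48 mm outside, 42 mm inside, 46 mm tall, standing on end. Origin: centre of its lower end. Loose.
- screw_tin: Look-alike that does not belong in the tray: a round open steel tin with a few wood screws in it, 67 mm across, 32 mm tall. Origin: centre of its underside. Loose. Not listed: other low clutter, such as wooden plugs up to 44 mm wide and 12 mm high among the saws; all else (nearest: the red vices, 107 mm high) stands at least 7 cm from the middle of any saw or block.
Mind the look-alikes: they are no part of the job. What is shaped like the saw_51 but orange or red is not meant.

How it is judged (in metres and radians):
At the end, for the whole second after the job is handed in: Each hole saw stands upright (within 0.1 rad) and still in the well of the block for its size, within 10 mm of the well's middle, its teeth on the floor of the well (within 4 mm); the pipe end and the screw tin stand upright within 25 mm of where they were (horizontal distance between saw_22 and block_22 below 0.01 m and z of saw_22 in the frame of block_22 between 0.002 and 0.01 m and angle between each of saw_22, saw_35, saw_51, saw_64, pipe_end, screw_tin's own z axis and vertical below 0.1 rad and linear speed of each of saw_22, saw_35, saw_51, saw_64 below 0.02 m/s and horizontal distance between saw_35 and block_35 below 0.01 m and z of saw_35 in the frame of block_35 between 0.002 and 0.01 m and horizontal distance between saw_51 and block_51 below 0.01 m and z of saw_51 in the frame of block_51 between 0.002 and 0.01 m and horizontal distance between saw_64 and block_64 below 0.01 m and z of saw_64 in the frame of block_64 between 0.002 and 0.01 m and distance of each of pipe_end, screw_tin from where it was at the start of the episode below 0.025 m); the robot touches nothing.
It fails at once if the 22 mm saw is dropped into its well: within 20 mm of its middle and 80 mm of its height it falls faster than 0.8 m/s (a fall of some 33 mm) (horizontal distance between saw_22 and block_22 below 0.02 m and z of saw_22 in the frame of block_22 below 0.08 m and linear speed of saw_22 above 0.8 m/s).
It fails at once if the 35 mm saw is dropped into its well: within 20 mm of its middle and 80 mm of its height it falls faster than 0.8 m/s (a fall of some 33 mm) (horizontal distance between saw_35 and block_35 below 0.02 m and z of saw_35 in the frame of block_35 below 0.08 m and linear speed of saw_35 above 0.8 m/s).
It fails at once if the 51 mm saw is dropped into its well: within 20 mm of its middle and 80 mm of its height it falls faster than 0.8 m/s (a fall of some 33 mm) (horizontal distance between saw_51 and block_51 below 0.02 m and z of saw_51 in the frame of block_51 below 0.08 m and linear speed of saw_51 above 0.8 m/s).
It fails at once if the 64 mm saw is dropped into its well: within 20 mm of its middle and 80 mm of its height it falls faster than 0.8 m/s (a fall of some 33 mm) (horizontal distance between saw_64 and block_64 below 0.02 m and z of saw_64 in the frame of block_64 below 0.08 m and linear speed of saw_64 above 0.8 m/s).
It also fails if it takes over 96 s, if anything falls off the work surface, if the arm or the gripper's body presses on something with over 40 N, if the wrist force passes 120 N, or if a joint passes its speed limit or range.

## Working session

There is one attempt and no reset: what is moved stays moved. The work goes in short steps, Python scripts to look and compute and a tool call to move; the robot and the scene stay as the last step left them, time stands still between calls to the robot, and variables do not carry over. Pictures are saved under pics/ and viewed, at most 14 in all, crops included, and the job is handed in when it is done.

Besides the shell and the picture viewer there is one more tool, called after "Emit:" by a JSON object that holds its "fn" and its "kwargs", one argument or row to a line. drive_tool: Moves the arm, as the interface text tells. Its arguments: {"type":"object","properties":{"rows":{"type":"array","items":{"type":"array","items":{"type":"array","items":{"type":"number","minimum":-1,"maximum":1}}}}},"required":["rows"]}

```bash
mkdir -p pics
cat > h.py <<'E'
import numpy as np, cv2
from cell import env
def snap(n,f):
    p=env.read_camera(n); cv2.imwrite('pics/'+f,p['color']); return p
def ray(p,u,v):
    K=p['camera_matrix']; d=np.array([(u-K[0,2])/K[0,0],(v-K[1,2])/K[1,1]])
    s=d.copy()
    for _ in range(20): s=d/(1+p['k1']*(s@s))
    T=p['pose']; r=T[:3,:3]@np.array([s[0],-s[1],-1.]); return T[:3,3],r/np.linalg.norm(r)
def atz(p,u,v,z):
    o,r=ray(p,u,v); return o+r*(z-o[2])/r[2]
def tri(*a): # (p,u,v)...
    A=np.zeros((3,3));b=np.zeros(3)
    for p,u,v in a:
        o,r=ray(p,u,v);M=np.eye(3)-np.outer(r,r);A+=M;b+=M@o
    return np.linalg.solve(A,b)
def proj(p,X):
    T=p['pose'];c=T[:3,:3].T@(np.asarray(X,float)-T[:3,3]);s=np.array([c[0],-c[1]])/-c[2]
    s=s*(1+p['k1']*(s@s));K=p['camera_matrix'];return np.array([K[0,0]*s[0]+K[0,2],K[1,1]*s[1]+K[1,2]])
def w(p,at): return (p['pose']@np.append(at,1))[:3]
E
python3 - <<'E'
from h import *
np.set_printoptions(precision=1,suppress=True)
print(env.state())
for n in ['top','scene']:
    p=snap(n,n+'0.png'); print(n,p['camera_matrix'].tolist(),p['k1'],p['pose'])
    for k in ['saw_22','saw_35','saw_51','saw_64','block_22','block_35','block_51','block_64','pipe_end','screw_tin']:
        print(k,[(round(d['score'],2),w(p,d['at']).round(),proj(p,w(p,d['at'])).round()) for d in env.place_of(k,p)[:4]])
E
```

```text
{'t': 0.0, 'joints': array([ 1.2,  0.5,  1.6,  0. ,  1.1, -0.1]), 'qvel': array([-0., -0., -0.,  0., -0.,  0.]), 'tau': array([ -0. , -61.3, -25.8,   0.1,   0. ,  -0. ]), 'eef_pos': array([139.2, 609. , 211.8]), 'tcp_rot': array([-3.1, -0. ,  2.9]), 'ft_force': array([-0.8, -0.5, -0.1]), 'moment': array([-0. ,  0.1, -0. ]), 'grip_force': 0.0, 'opening': 1.00283901656258}
top [[376.0530292400874, 0.0, 312.8591348379904], [0.0, 376.0530292400874, 205.69548593729212], [0.0, 0.0, 1.0]] -0.07290669205240605 [[   0.     1.    -0.1  409.1]
 [  -1.     0.    -0.   -70.5]
 [  -0.     0.1    1.  1330.9]
 [   0.     0.     0.     1. ]]
saw_22 [(0.7, array([651., 276.,  -2.]), array([220., 166.])), (0.67, array([ 638., -272.,    2.]), array([372., 174.])), (0.65, array([ 351., -535.,    2.]), array([445., 256.])), (0.64, array([ 553., -417.,    3.]), array([412., 198.]))]
saw_35 [(0.7, array([651., 276.,  -2.]), array([220., 166.])), (0.67, array([ 638., -272.,    2.]), array([372., 174.])), (0.65, array([ 351., -535.,    2.]), array([445., 256.])), (0.64, array([ 553., -417.,    3.]), array([41
[... 3148 characters left out ...]
y([607.,  -1.,  -2.]), array([319., 189.]))]
block_51 [(0.92, array([496.,  61.,   5.]), array([281., 194.])), (0.9, array([524., -29.,   2.]), array([306., 205.])), (0.85, array([584.,  89.,   3.]), array([296., 178.])), (0.8, array([607.,  -1.,  -2.]), array([319., 189.]))]
block_64 [(0.92, array([496.,  61.,   5.]), array([281., 194.])), (0.9, array([524., -29.,   2.]), array([306., 205.])), (0.85, array([584.,  89.,   3.]), array([296., 178.])), (0.8, array([607.,  -1.,  -2.]), array([319., 189.]))]
pipe_end [(0.68, array([544., 394.,   1.]), array([236., 144.]))]
screw_tin [(0.67, array([ 467., -270.,    3.]), array([346., 258.])), (0.43, array([523., -29.,   5.]), array([306., 204.]))]
```

Run:
```python
import cv2
a=cv2.imread('pics/top0.png'); cv2.imwrite('pics/topc.png',cv2.resize(a[120:300,140:500],(800,400),interpolation=cv2.INTER_CUBIC))
```

```text
(no output)
```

View pics/topc.png

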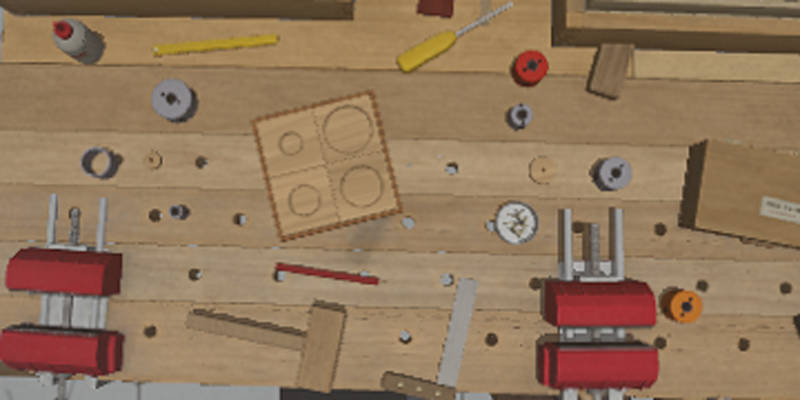

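View pics/scene0.png

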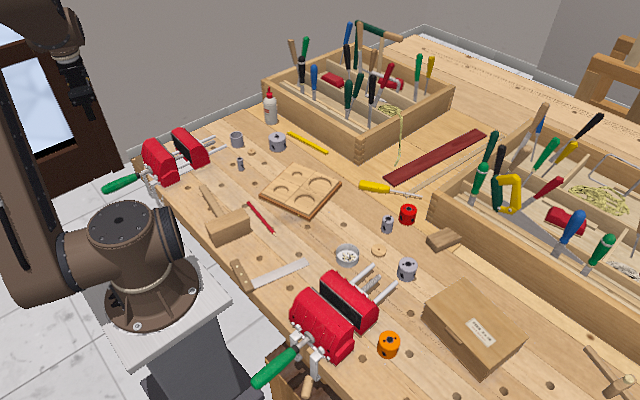

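The top crop shows these things (full-picture pixels in brackets):

- **Saws:** large plated saw at crop (173,100) [218,165] = 64; tiny one (178,211) [220,215] = 22; small one (519,115) [374,172] = 35; medium one (613,172) [416,197] = 51.
- **Look-alikes:** open pipe (100,162), tin (517,222), red cup (530,68), orange cup (685,305).
- **Wells:** top-left (291,143) is the smallest = 22; top-right is the largest = 64; bottom-left = 35; bottom-right = 51.

Next I look with the wrist camera.

```bash
cat >> h.py <<'E'
from scipy.spatial.transform import Rotation as Ro
def go(x,y,z,yaw=None,s=None):
    "tool-frame shift and yaw turn in move units (shift computed for present axes)"
    s=s or env.state(); R=Ro.from_euler('xyz',s['tcp_rot'])
    d=R.inv().apply(np.array([x,y,z])-s['eef_pos'])/250
    yaw=s['tcp_rot'][2] if yaw is None else yaw
    rv=(R.inv()*Ro.from_euler('xyz',[np.pi,0,yaw])).as_rotvec()/np.pi
    print('pos',np.round(s['eef_pos'],1),'rot',np.round(s['tcp_rot'],4),'shift',np.round(d,4),'turn',np.round(rv,4))
E
python3 - <<'E'
from h import *
np.set_printoptions(precision=3,suppress=True)
p=snap('wrist','w0.png'); s=env.state(); T=np.eye(4);T[:3,:3]=Ro.from_euler('xyz',s['tcp_rot']).as_matrix();T[:3,3]=s['eef_pos']
print(np.linalg.inv(T)@p['pose'],p['camera_matrix'][0],p['k1']); go(530,255,260)
E
```

```text
[[  -0.       0.959    0.283   80.42 ]
 [   1.       0.      -0.      -1.214]
 [  -0.       0.283   -0.959 -172.303]
 [   0.       0.       0.       1.   ]] [355.255   0.    319.708] -0.07922432542277583
pos [139.3 609.3 212.4] rot [ 3.142 -0.     2.917] shift [-1.839 -1.033 -0.191] turn [ 0. -0. -0.]
```

View pics/w0.png

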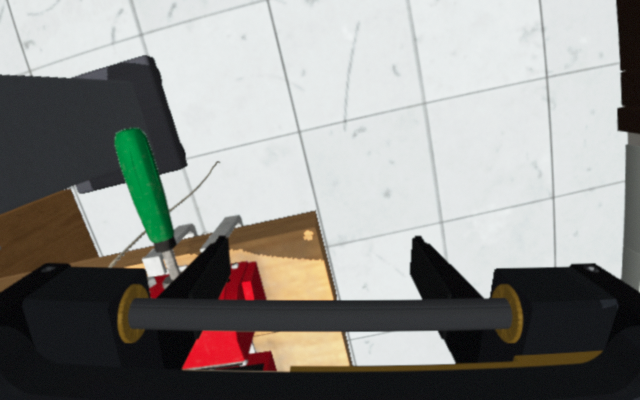

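Wrist view: the camera looks down past the fingers (tips about (215,245) and (420,245)), with image up = tool +x. Only floor and a vice show here. I'll move over saw_22 and saw_64.

Emit:
{"fn": "drive_tool", "kwargs": {
  "rows": [
    [[-0.184,-0.103,-0.019,0,0,0,1],[-0.184,-0.103,-0.019,0,0,0,1],[-0.184,-0.103,-0.019,0,0,0,1],[-0.184,-0.103,-0.019,0,0,0,1],[-0.184,-0.103,-0.019,0,0,0,1]]
  ]
}}

```text
t: 1.78
eef_pos: [335.9, 431.3, 236.4]
tcp_rot: [3.141, 0.0, 2.917]
ft_force: [-0.4, 1.0, -0.0]
opening: 0.998
grip_force: 0.0
```

Emit:
{"fn": "drive_tool", "kwargs": {
  "rows": [
    [[-0.184,-0.103,-0.019,0,0,0,1],[-0.184,-0.103,-0.019,0,0,0,1],[-0.184,-0.103,-0.019,0,0,0,1],[-0.184,-0.103,-0.019,0,0,0,1],[-0.184,-0.103,-0.019,0,0,0,1]]
  ]
}}

```text
t: 2.4
eef_pos: [531.5, 254.4, 260.2]
tcp_rot: [3.141, 0.0, 2.917]
ft_force: [-0.2, 0.5, 0.6]
opening: 0.998
grip_force: 0.0
```

Run:
```python
from h import *
p=snap('wrist','w1.png');np.save('w1.npy',p,allow_pickle=True); go(530,255,260)
for d in env.place_of('saw_22',p)[:6]: print(round(d['score'],2),w(p,d['at']).round(),proj(p,w(p,d['at'])).round())
```

```text
pos [535.6 250.9 260.4] rot [-3.1414e+00  2.7000e-03  2.9143e+00] shift [0.0254 0.0111 0.0017] turn [-0.0001  0.0009 -0.    ]
0.83 [471. 258.  -3.] [312. 115.]
0.79 [648. 273.   2.] [354. 247.]
```

View pics/w1.png

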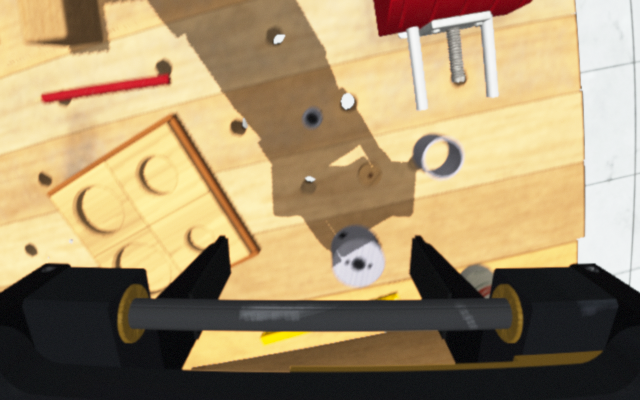

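Wrist view: saw_64 top is near (358,262), saw_22 near (312,118) in shadow, the pipe ring at (438,156) and the tray wells on the left. I'll take a second view and fit the rims by gradient.

Emit:
{"fn": "drive_tool", "kwargs": {
  "rows": [
    [[-0.14,0.05,0,0,0,0,1],[-0.14,0.05,0,0,0,0,1],[0,0,0,0,0,0,1],[0,0,0,0,0,0,1]]
  ]
}}

```text
t: 3.0
eef_pos: [603.3, 264.7, 259.5]
tcp_rot: [-3.141, -0.001, 2.917]
ft_force: [0.2, -0.7, -0.2]
opening: 0.999
grip_force: 0.0
```

```bash
cat >> h.py <<'E'
def gimg(p):
    g=cv2.GaussianBlur(cv2.cvtColor(p['color'],cv2.COLOR_BGR2GRAY),(0,0),1.0).astype(np.float32)
    return cv2.Sobel(g,cv2.CV_32F,1,0),cv2.Sobel(g,cv2.CV_32F,0,1)
def score(G,p,c,r,n=90):
    a=np.linspace(0,2*np.pi,n,endpoint=False); e=np.array([proj(p,[c[0]+r*np.cos(t),c[1]+r*np.sin(t),c[2]]) for t in a])
    o=np.array([proj(p,[c[0]+(r+2)*np.cos(t),c[1]+(r+2)*np.sin(t),c[2]]) for t in a])-e; o/=np.linalg.norm(o,axis=1)[:,None]
    m=e.astype(np.float32).reshape(1,-1,2)
    gx=cv2.remap(G[0],m[...,0],m[...,1],1)[0];gy=cv2.remap(G[1],m[...,0],m[...,1],1)[0]
    v=np.abs(gx*o[:,0]+gy*o[:,1]); return np.minimum(v,120).mean()
def fit(p,x,y,z,r,w=12,zs=None):
    "rim circle fit over list of pictures p"
    ps=p if isinstance(p,list) else [p]; Gs=[gimg(q) for q in ps]
    f=lambda c:sum(score(G,q,c,r) for G,q in zip(Gs,ps))/len(ps)
    best=max(((f((x+i,y+j,zz)),x+i,y+j,zz) for i in range(-w,w+1,3) for j in range(-w,w+1,3) for zz in (zs or [z])))
    for st in (1.5,.75,.4):
        dz=[-3*st,0,3*st] if zs else [0]
        for _ in range(4):
            nb=max(((f((best[1]+i*st,best[2]+j*st,best[3]+k)),best[1]+i*st,best[2]+j*st,best[3]+k) for i in (-1,0,1) for j in (-1,0,1) for k in dz))
            if nb[0]<=best[0]: break
            best=nb
    return np.round(best,1)
def mark(p,f,L,box,k=2):
    im=cv2.resize(p['color'],None,fx=k,fy=k,interpolation=cv2.INTER_CUBIC)
    for x,y,z,r in L:
        q=np.array([proj(p,[x+r*np.cos(t),y+r*np.sin(t),z]) for t in np.linspace(0,6.3,60)])*k
        cv2.polylines(im,[q.astype(int).reshape(-1,1,2)],False,(0,255,0),1)
    x0,y0,x1,y1=[int(k*b) for b in box]; cv2.imwrite('pics/'+f,im[y0:y1,x0:x1])
E
python3 - <<'E'
from h import *
p1=np.load('w1.npy',allow_pickle=True).item()
p=snap('wrist','w2.png');np.save('w2.npy',p,allow_pickle=True);go(640,275,120)
for d in env.place_of('saw_22',p)[:6]: print(round(d['score'],2),w(p,d['at']).round(),proj(p,w(p,d['at'])).round())
for n,x,y,r in [('64',650,274,32),('22',471,259,11)]:
    print(n,fit(p1,x,y,50,r),fit(p,x,y,50,r),fit([p1,p],x,y,50,r,zs=[35,42,50,58,65]))
for n,x,y,r in [('b22',586,86,18),('b64',610,0,38.5),('b35',494,64,24.5),('b51',523,-28,32.5)]:
    print(n,fit(p1,x,y,24,r),fit(p,x,y,24,r),fit([p1,p],x,y,24,r,zs=[12,18,24,30,36]))
mark(p,'m2.png',[(*fit(p,650,274,50,32)[1:],32),(*fit(p,471,259,50,11)[1:],11),(*fit(p,586,86,24,18)[1:],18)],(150,0,500,260))
E
```

```text
pos [603.2 264.8 259.9] rot [-3.1415e+00 -5.0000e-04  2.9172e+00] shift [-0.1347  0.0727  0.5594] turn [-0.     -0.0002  0.    ]
0.9 [472. 258.  -4.] [290.  56.]
0.7 [647. 272.   1.] [334. 197.]
64 [ 48.8 647.8 271.8  50. ] [ 42.9 659.8 268.   50. ] [ 49.4 665.4 260.2  51.2]
22 [ 42.8 473.6 261.6  50. ] [ 86.4 474.8 261.6  50. ] [ 70.1 472.1 260.8  28.2]
b22 [ 83.5 583.8  85.2  24. ] [ 78.3 583.   90.1  24. ] [ 79.5 582.2  87.9  25.2]
b64 [ 58.7 604.   11.6  24. ] [ 76.9 607.4   1.8  24. ] [ 64.  606.6   3.   27.4]
b35 [ 69.2 495.1  60.6  24. ] [ 77.5 493.6  65.5  24. ] [ 73.7 494.4  69.6  33.8]
b51 [ 71.2 520.  -28.8  24. ] [ 76.  517.4 -25.   24. ] [ 72.4 519.2 -32.6  16.8]
```

View pics/m2.png

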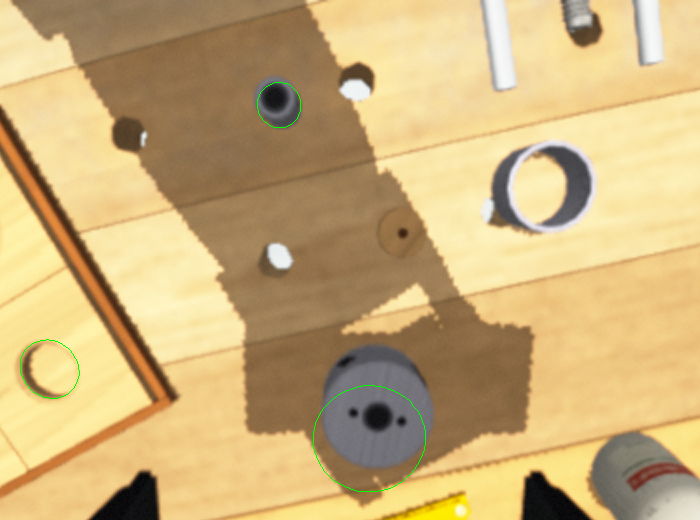

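The crop shows the plate of saw_64 centred near px (339,206) with a dark arbor hole at (338,208) and two pin holes, and saw_22's arbor hole near px (287,49). The rim fit slipped onto the saw_64 shadow, so I'll use the dark arbor holes, triangulated.

```bash
cat >> h.py <<'E'
def hole(p,u,v,rad=9,amin=6):
    "centroid of the dark arbor hole near u,v"
    g=cv2.cvtColor(p['color'],cv2.COLOR_BGR2GRAY); u,v=int(round(u)),int(round(v))
    y0=max(0,v-rad);x0=max(0,u-rad);s=cv2.resize(g[y0:v+rad+1,x0:u+rad+1],None,fx=4,fy=4,interpolation=cv2.INTER_CUBIC)
    th=(int(s.min())+int(np.median(s)))/2
    n,l,st,c=cv2.connectedComponentsWithStats((s<th).astype(np.uint8))
    i=min((i for i in range(1,n) if st[i,4]>=amin*16),key=lambda i:np.hypot(*(c[i]-[4*(u-x0),4*(v-y0)])))
    return (c[i]+.5)/4-.5+[x0,y0], st[i,4]/16, th
E
python3 - <<'E'
from h import *
p1=np.load('w1.npy',allow_pickle=True).item();p2=np.load('w2.npy',allow_pickle=True).item()
for n,a,b in [('64',(358,264),(338.5,208.5)),('22',(312,118),(287.5,48.5))]:
    r=9 if n=='64' else 7
    h1,h2=hole(p1,*a,r),hole(p2,*b,r); print(n,h1,h2,tri((p1,*h1[0]),(p2,*h2[0])).round(1),atz(p1,*h1[0],50).round(1),atz(p2,*h2[0],50).round(1))
go(648,272,150)
mark(p2,'m3.png',[(582.5,88.5,25,20),(583,88.5,25,17),(607.4,1.8,25,40.5),(494,66,25,26.5),(517.4,-25,25,34.5)],(0,50,260,310),3)
E
```

```text
64 (array([358.12339332, 263.69553342]), np.float64(97.25), 105.5) (array([338.45269766, 208.09553705]), np.float64(125.6875), 49.5) [644.6 274.3  57.4] [648.5 273.3  50. ] [646.8 275.2  50. ]
22 (array([311.74317326, 118.24176083]), np.float64(66.375), 44.0) (array([286.89554232,  48.40191044]), np.float64(76.0625), 34.5) [471.5 259.4  58.7] [472.1 258.2  50. ] [470.2 259.9  50. ]
pos [603.2 264.7 260.1] rot [ 3.1415e+00 -1.0000e-04  2.9173e+00] shift [-0.1682  0.0681  0.4404] turn [ 0. -0. -0.]
```

View pics/m3.png

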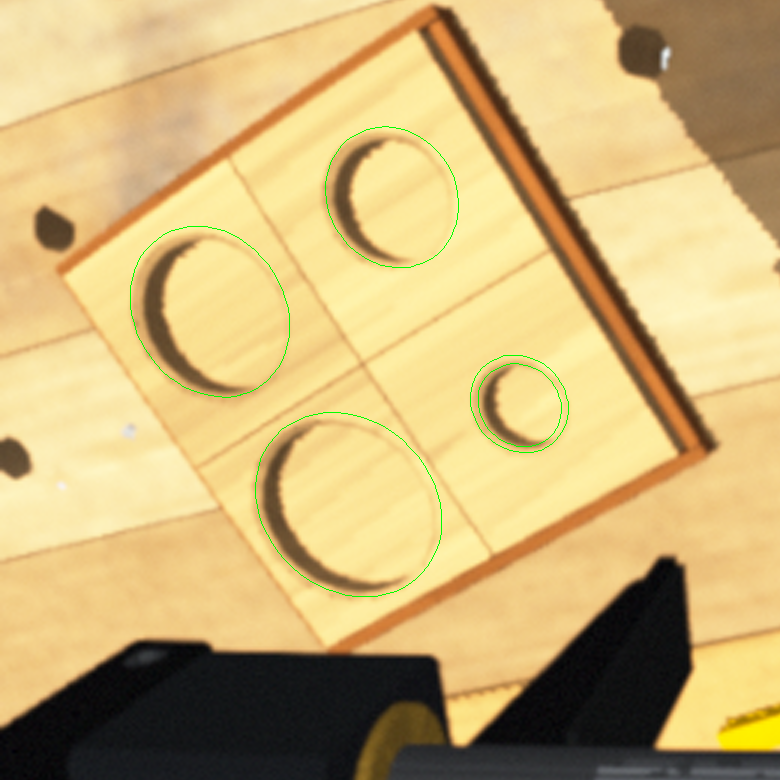

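The marked wells lie on the rims, and their spacing (90 to 94 mm) matches the 93 mm grid. With tray centre ≈ (550.3, 32.8) and yaw 0.267:

| Well | x, y (mm) |
|---|---|
| 22 | (583, 90) |
| 64 | (607, 0) |
| 35 | (493, 65) |
| 51 | (518, -24) |

The saw tops triangulate to about 55 ± 5 mm, consistent with 50. I pick saw_64 first.

Emit:
{"fn": "drive_tool", "kwargs": {
  "rows": [
    [[-0.082,0.0385,0.1,0,0,0,1],[-0.082,0.0385,0.1,0,0,0,1],[0,0,0.24,0,0,0,1],[0,0,0,0,0,0,1],[0,0,0,0,0,0,1]]
  ]
}}

```text
t: 3.72
eef_pos: [648.8, 274.5, 152.3]
tcp_rot: [3.14, 0.002, 2.917]
ft_force: [-0.5, 0.1, 0.3]
opening: 1.0
grip_force: 0.0
```

Run:
```python
from h import *
p=snap('wrist','w3.png');q=proj(p,[647.5,274.5,50]);print(q);h=hole(p,*q,13);print(h);X=atz(p,*h[0],50);print(X.round(1),tri((p,*h[0]),*[(np.load('w2.npy',allow_pickle=True).item(),338.45,208.1)]).round(1));go(X[0],X[1],36)
```

```text
[320.63761943 198.77586964]
(array([321.19715279, 197.75327163]), np.float64(265.0625), 53.0)
[646.8 275.1  50. ] [646.5 275.2  51. ]
pos [649.1 274.6 152.9] rot [3.1396e+00 3.1000e-03 2.9171e+00] shift [ 0.011  -0.0009  0.4676] turn [0.0006 0.001  0.    ]
```

Height 51 mm confirmed, centre (646.8, 275.1). I descend and grip.

Emit:
{"fn": "drive_tool", "kwargs": {
  "rows": [
    [[0.003,0,0.15,0,0,0,1],[0,0,0.15,0,0,0,1],[0,0,0.15,0,0,0,1],[0,0,0,0,0,0,1],[0,0,0,0,0,0,0.5]]
  ]
}}

```text
t: 4.4
eef_pos: [648.9, 274.8, 40.2]
tcp_rot: [3.14, 0.003, 2.917]
ft_force: [0.8, -0.3, 0.8]
opening: 0.941
grip_force: 0.0
```

Emit:
{"fn": "drive_tool", "kwargs": {
  "rows": [
    [[0,0,0,0,0,0,0.3],[0,0,0,0,0,0,0.3],[0,0,0,0,0,0,0.3],[0,0,0,0,0,0,0.3],[0,0,-0.04,0,0,0,0.3]]
  ]
}}

```text
t: 5.03
eef_pos: [647.1, 274.1, 47.0]
tcp_rot: [-3.141, -0.001, 2.917]
ft_force: [0.1, 0.6, -2.6]
opening: 0.668
grip_force: 30.0
```

Emit:
{"fn": "drive_tool", "kwargs": {
  "rows": [
    [[0,0,-0.2,0,0,0,0.3],[0,-0.1,-0.2,0,0,0,0.3],[-0.03,-0.2,-0.1,0,0,0,0.3],[-0.058,-0.2,0,0,0,0,0.3],[0,-0.2,0,0,0,0,0.3]]
  ]
}}

```text
t: 5.65
eef_pos: [630.1, 97.0, 173.0]
tcp_rot: [3.141, 0.001, 2.917]
ft_force: [-0.6, -0.0, -2.4]
opening: 0.664
grip_force: 30.0
```

Emit:
{"fn": "drive_tool", "kwargs": {
  "rows": [
    [[0,0,0,0,0,0,0.3],[0,0,0,0,0,0,0.3]]
  ]
}}

```text
t: 5.9
eef_pos: [630.2, 98.9, 172.6]
tcp_rot: [3.141, 0.0, 2.916]
ft_force: [-0.2, 0.6, -2.0]
opening: 0.664
grip_force: 30.0
```

Run:
```python
from h import *
p=snap('wrist','w4.png');np.save('w4.npy',p,allow_pickle=True)
L={'b22':(583,90,20),'b64':(607.4,.5,40.5),'b35':(493.2,65.3,26.5),'b51':(517.8,-24.3,34.5)}
for n,(x,y,r) in L.items(): print(n,fit(p,x,y,25,r,w=6))
go(607.4,.5,140)
mark(p,'m4.png',[(x,y,25,r) for x,y,r in L.values()],(0,0,640,400),1.25)
```

```text
b22 [ 33.4 583.8  88.2  25. ]
b64 [ 68.5 606.3   3.1  25. ]
b35 [ 58.4 494.3  63.4  25. ]
b51 [ 62.4 520.4 -21.7  25. ]
pos [630.2  99.4 172.5] rot [3.1414e+00 1.0000e-04 2.9172e+00] shift [ 0.0009 -0.4061  0.1299] turn [0.0001 0.     0.    ]
```

View pics/m4.png

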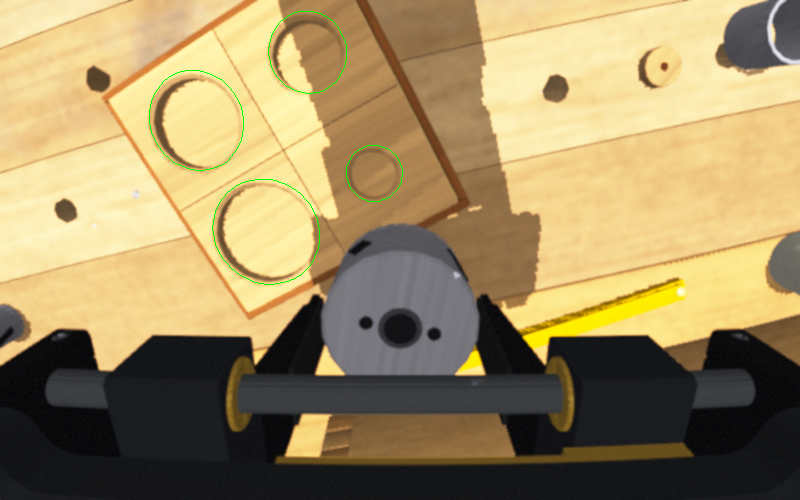

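The circles sit on all four wells, and saw_64 (its plate with arbor and pin holes at (400,325)) hangs straight in the jaws. I move it over its well and lower it.

Emit:
{"fn": "drive_tool", "kwargs": {
  "rows": [
    [[0.002,-0.2,0,0,0,0,0.3],[0,-0.203,0.05,0,0,0,0.3],[0,0,0.2,0,0,0,0.3],[0,0,0.1,0,0,0,0.3],[0,0,0,0,0,0,0.3]]
  ]
}}

```text
t: 6.58
eef_pos: [606.6, 1.8, 83.2]
tcp_rot: [-3.141, -0.003, 2.918]
ft_force: [-0.3, 0.5, -1.1]
opening: 0.66
grip_force: 30.0
```

Emit:
{"fn": "drive_tool", "kwargs": {
  "rows": [
    [[0,0,0.05,0,0,0,0.3],[0,0,0.05,0,0,0,0.3],[0,0,0.03,0,0,0,0.3],[0,0,0.01,0,0,0,0.3],[0,0,0.0,0,0,0,0.3]]
  ]
}}

```text
t: 7.2
eef_pos: [607.2, 0.7, 49.9]
tcp_rot: [3.141, 0.0, 2.917]
ft_force: [0.8, -0.5, -1.0]
opening: 0.664
grip_force: 30.0
```

Emit:
{"fn": "drive_tool", "kwargs": {
  "rows": [
    [[0,0,0.006,0,0,0,0.3],[0,0,0.006,0,0,0,0.3],[0,0,0,0,0,0,0.3],[0,0,0,0,0,0,0.3]]
  ]
}}

```text
t: 7.7
eef_pos: [607.4, 0.6, 48.2]
tcp_rot: [3.141, 0.001, 2.917]
ft_force: [-3.6, -0.6, 11.7]
opening: 0.669
grip_force: 30.0
```

Emit:
{"fn": "drive_tool", "kwargs": {
  "rows": [
    [[0,0,0,0,0,0,0.8],[0,0,0,0,0,0,0.8],[0,0,0,0,0,0,0.8],[0,0,-0.1,0,0,0,0.8],[0,0,-0.2,0,0,0,0.8]]
  ]
}}

```text
t: 8.32
eef_pos: [606.3, 0.7, 121.0]
tcp_rot: [-3.141, -0.004, 2.917]
ft_force: [0.2, -0.5, 1.1]
opening: 0.801
grip_force: 0.0
```

saw_64 is seated: contact force came at TCP 48, and it released cleanly. Next is saw_35.

Emit:
{"fn": "drive_tool", "kwargs": {
  "rows": [
    [[-0.072,-0.206,-0.05,0,0,0,1],[-0.072,-0.206,-0.05,0,0,0,1],[-0.072,-0.206,-0.05,0,0,0,1],[-0.072,-0.206,0,0,0,0,1],[-0.072,-0.206,0,0,0,0,1]]
  ]
}}

```text
t: 8.95
eef_pos: [637.5, -272.2, 159.4]
tcp_rot: [3.142, 0.0, 2.917]
ft_force: [0.5, 0.1, 0.1]
opening: 1.003
grip_force: 0.0
```

Emit:
{"fn": "drive_tool", "kwargs": {
  "rows": [
    [[0,0,0,0,0,0,1],[0,0,0,0,0,0,1]]
  ]
}}

```text
t: 9.2
eef_pos: [637.2, -270.0, 158.9]
tcp_rot: [3.141, -0.001, 2.916]
ft_force: [0.1, -0.3, -0.3]
opening: 1.0
grip_force: 0.0
```

Run:
```python
from h import *
p=snap('wrist','w5.png');np.save('w5.npy',p,allow_pickle=True);go(638,-272,100)
for d in env.place_of('saw_35',p)[:6]: print(round(d['score'],2),w(p,d['at']).round(),proj(p,w(p,d['at'])+[0,0,50]).round())
mark(p,'m5.png',[],(0,0,640,400),1.25)
```

```text
pos [ 637.4 -269.4  159.1] rot [ 3.1411e+00 -6.0000e-04  2.9174e+00] shift [-0.0049 -0.0097  0.2365] turn [ 0.0001 -0.0002 -0.    ]
0.94 [ 711. -287.   -5.] [321. 278.]
0.78 [608.  -4.  13.] [642.  96.]
0.6 [ 547. -422.    2.] [111. 134.]
0.58 [ 634. -271.   -2.] [319. 195.]
```

View pics/m5.png

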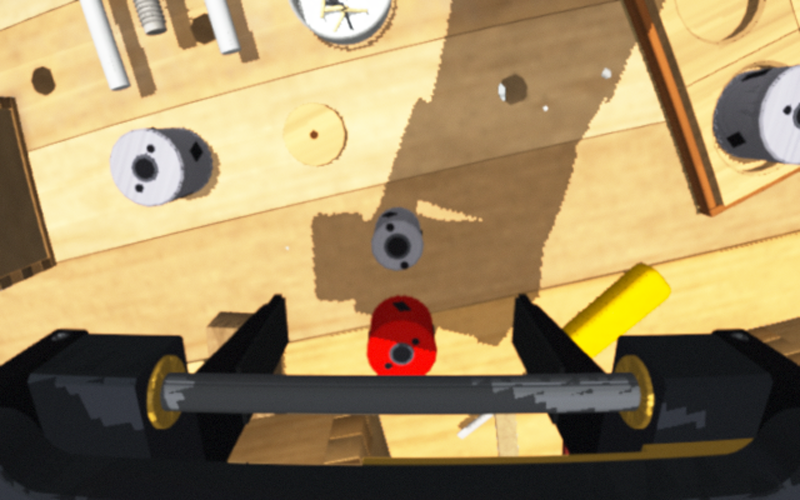

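Wrist view: saw_35's arbor hole is at px (318,197), with the red look-alike behind it at (321,283). saw_51 is at (116,134), and saw_64 stands in its well at right.

Run:
```python
from h import *
p=np.load('w5.npy',allow_pickle=True).item()
for u,v in [(317.6,197),(116,134.5)]:
    h=hole(p,u,v,9);print(h,atz(p,*h[0],50).round(1))
h=hole(p,317.6,197,9)[0];X=atz(p,*h,50);go(X[0],X[1],37)
t=env.read_camera('top'); q=proj(t,[X[0],X[1],50]);print('top px',q)
th=hole(t,*q,4,2);print(th, tri((p,*h),(t,*th[0])).round(1))
```

```text
(array([317.52749458, 196.8441974 ]), np.float64(144.0625), 23.5) [ 635.3 -272.6   50. ]
(array([115.1949187 , 134.46341463]), np.float64(153.75), 45.0) [ 547.9 -419.7   50. ]
pos [ 637.5 -269.1  159.3] rot [ 3.1413e+00 -3.0000e-04  2.9180e+00] shift [ 0.0056 -0.0156  0.4892] turn [ 0.0001 -0.0001 -0.    ]
top px [374.55698611 172.00984888]
(array([372.02986726, 168.65154867]), np.float64(7.0625), 68.0) [ 668.6 -281.3  -70.4]
```

Emit:
{"fn": "drive_tool", "kwargs": {
  "rows": [
    [[0.0056,-0.0156,0.1,0,0,0,1],[0,0,0.1,0,0,0,1],[0,0,0,0,0,0,1]]
  ]
}}

```text
t: 9.72
eef_pos: [634.7, -272.5, 107.9]
tcp_rot: [3.141, -0.003, 2.918]
ft_force: [-0.1, -0.3, 0.5]
opening: 1.002
grip_force: 0.0
```

Run:
```python
from h import *
p=np.load('w5.npy',allow_pickle=True).item();q=env.read_camera('wrist')
a=proj(q,[635.3,-272.6,50]);h=hole(q,*a,12)[0];print(a,h,tri((p,317.53,196.84),(q,*h)).round(1))
X=atz(q,*h,50);print(X);go(X[0],X[1],37)
```

```text
[321.40949659 219.77412373] [321.26169795 220.10540832] [ 634.2 -272.4   53.7]
[ 635.51220953 -272.75201078   50.        ]
pos [ 635.3 -273.   109.3] rot [ 3.1412e+00 -9.0000e-04  2.9179e+00] shift [-0.0007  0.0009  0.2893] turn [ 0.0001 -0.0003 -0.    ]
```

Emit:
{"fn": "drive_tool", "kwargs": {
  "rows": [
    [[0,0,0.15,0,0,0,1],[0,0,0.139,0,0,0,1],[0,0,0,0,0,0,0.6],[0,0,0,0,0,0,0.1],[0,0,0,0,0,0,0.1]]
  ]
}}

```text
t: 10.4
eef_pos: [636.1, -274.2, 39.1]
tcp_rot: [-3.141, 0.003, 2.917]
ft_force: [0.4, -0.1, 0.8]
opening: 0.742
grip_force: 0.0
```

Emit:
{"fn": "drive_tool", "kwargs": {
  "rows": [
    [[0,0,0,0,0,0,0.1],[0,0,0,0,0,0,0.1],[0,0,0,0,0,0,0.1]]
  ]
}}

```text
t: 10.78
eef_pos: [635.3, -273.9, 37.2]
tcp_rot: [3.142, 0.0, 2.917]
ft_force: [0.0, -0.3, -0.6]
opening: 0.425
grip_force: 0.0
```

Emit:
{"fn": "drive_tool", "kwargs": {
  "rows": [
    [[0,0,0,0,0,0,0.1],[0,0,0,0,0,0,0.1],[0,0,-0.1,0,0,0,0.1],[0,0,-0.2,0,0,0,0.1],[0,0,-0.15,0,0,0,0.1]]
  ]
}}

```text
t: 11.4
eef_pos: [635.4, -274.0, 151.3]
tcp_rot: [-3.141, 0.001, 2.917]
ft_force: [0.8, -0.6, -0.4]
opening: 0.356
grip_force: 29.9
```

Emit:
{"fn": "drive_tool", "kwargs": {
  "rows": [
    [[0.122,0.17,0,0,0,0,0.1],[0.122,0.17,0,0,0,0,0.1],[0.122,0.17,0,0,0,0,0.1],[0.122,0.17,0,0,0,0,0.1],[0.122,0.17,0,0,0,0,0.1]]
  ]
}}

```text
t: 12.02
eef_pos: [533.1, -31.3, 149.6]
tcp_rot: [3.142, 0.0, 2.917]
ft_force: [0.5, 0.1, -0.1]
opening: 0.359
grip_force: 29.9
```

Emit:
{"fn": "drive_tool", "kwargs": {
  "rows": [
    [[0.122,0.17,0,0,0,0,0.1],[0.122,0.17,0,0,0,0,0.1],[0,0,0,0,0,0,0.1],[0,0,0,0,0,0,0.1]]
  ]
}}

```text
t: 12.52
eef_pos: [493.9, 63.6, 149.7]
tcp_rot: [3.142, 0.001, 2.917]
ft_force: [-0.5, -0.1, -0.4]
opening: 0.357
grip_force: 29.9
```

Run:
```python
from h import *
p=env.read_camera('wrist');np.save('w6.npy',p,allow_pickle=True);go(494,65,60)
print(fit(p,583.5,90,25,20,6),fit(p,518,-24,25,34.5,6),fit(p,494,65,25,26.5,6))
mark(p,'m6.png',[(494,65,25,26.5),(518,-24,25,34.5),(494,65,75,17.5)],(0,0,640,400),1.25)
```

```text
pos [494.   63.1 149.6] rot [3.1416e+00 4.0000e-04 2.9164e+00] shift [0.0018 0.0075 0.3584] turn [0.     0.0001 0.    ]
[ 55.5 588.8  91.8  25. ] [ 70.2 515.4 -21.4  25. ] [ 38.7 494.4  63.2  25. ]
```

View pics/m6.png

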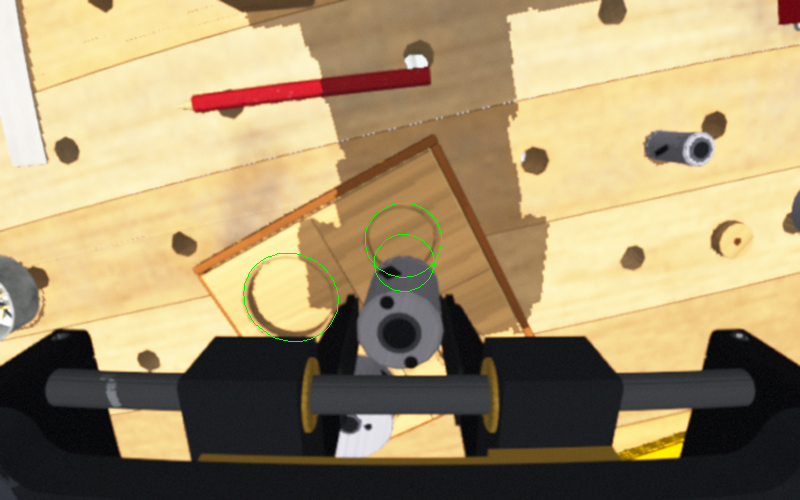

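The circles match the wells, and saw_35 hangs straight above its well. Lowering.

Emit:
{"fn": "drive_tool", "kwargs": {
  "rows": [
    [[0,0.005,0.15,0,0,0,0.1],[0,0,0.12,0,0,0,0.1],[0,0,0.06,0,0,0,0.1],[0,0,0.04,0,0,0,0.1],[0,0,0.03,0,0,0,0.1]]
  ]
}}

```text
t: 13.2
eef_pos: [494.2, 64.7, 49.5]
tcp_rot: [3.141, 0.001, 2.916]
ft_force: [-0.9, -1.2, -1.5]
opening: 0.366
grip_force: 29.9
```

Emit:
{"fn": "drive_tool", "kwargs": {
  "rows": [
    [[0,0,0.006,0,0,0,0.1],[0,0,0.006,0,0,0,0.1],[0,0,0,0,0,0,0.1],[0,0,0,0,0,0,0.1]]
  ]
}}

```text
t: 13.7
eef_pos: [494.0, 65.0, 46.9]
tcp_rot: [3.141, 0.001, 2.917]
ft_force: [-0.4, 0.2, 3.6]
opening: 0.363
grip_force: 29.9
```

Emit:
{"fn": "drive_tool", "kwargs": {
  "rows": [
    [[0,0,0,0,0,0,0.55],[0,0,0,0,0,0,0.55],[0,0,0,0,0,0,0.55],[0,0,-0.1,0,0,0,0.55],[0,0,-0.2,0,0,0,0.55]]
  ]
}}

```text
t: 14.32
eef_pos: [492.9, 64.9, 121.1]
tcp_rot: [-3.141, -0.004, 2.917]
ft_force: [0.9, -0.2, -0.4]
opening: 0.55
grip_force: 0.0
```

Emit:
{"fn": "drive_tool", "kwargs": {
  "rows": [
    [[0,0,-0.15,0,0,0,1],[-0.071,-0.205,0,0,0,0,1],[-0.071,-0.205,0,0,0,0,1],[-0.071,-0.205,0,0,0,0,1],[-0.071,-0.205,0,0,0,0,1]]
  ]
}}

```text
t: 14.95
eef_pos: [517.2, -152.5, 159.1]
tcp_rot: [3.141, 0.0, 2.917]
ft_force: [1.2, 0.3, 0.3]
opening: 0.984
grip_force: 0.0
```

Emit:
{"fn": "drive_tool", "kwargs": {
  "rows": [
    [[-0.071,-0.205,0,0,0,0,1],[-0.071,-0.205,0,0,0,0,1],[-0.071,-0.205,0,0,0,0,1],[-0.071,-0.205,0,0,0,0,1],[-0.071,-0.205,0,0,0,0,1]]
  ]
}}

```text
t: 15.58
eef_pos: [546.5, -422.1, 158.8]
tcp_rot: [3.141, -0.0, 2.917]
ft_force: [1.0, 0.8, -0.3]
opening: 0.999
grip_force: 0.0
```

Emit:
{"fn": "drive_tool", "kwargs": {
  "rows": [
    [[0,0,0,0,0,0,1],[0,0,0,0,0,0,1]]
  ]
}}

```text
t: 15.82
eef_pos: [546.3, -419.8, 158.5]
tcp_rot: [3.141, -0.001, 2.917]
ft_force: [-0.3, 0.1, 0.6]
opening: 1.002
grip_force: 0.0
```

Run:
```python
from h import *
p=env.read_camera('wrist');o=np.load('w5.npy',allow_pickle=True).item()
a=proj(p,[547.9,-419.7,50]);h=hole(p,*a,10);print(a,h,tri((o,115.19,134.46),(p,*h[0])).round(1))
X=atz(p,*h[0],50);print(X);go(X[0],X[1],37)
mark(p,'m7.png',[(X[0],X[1],50,25.5)],(0,0,640,400),1.25)
```

```text
[321.56964557 200.3659044 ] (array([321.87865169, 200.48885768]), np.float64(166.875), 29.5) [ 547.9 -419.4   50.5]
[ 548.05974278 -419.47535302   50.        ]
pos [ 546.5 -419.3  158.8] rot [ 3.1409e+00 -8.0000e-04  2.9173e+00] shift [-6.600e-03  2.000e-04  4.872e-01] turn [ 0.0002 -0.0002 -0.    ]
```

View pics/m7.png

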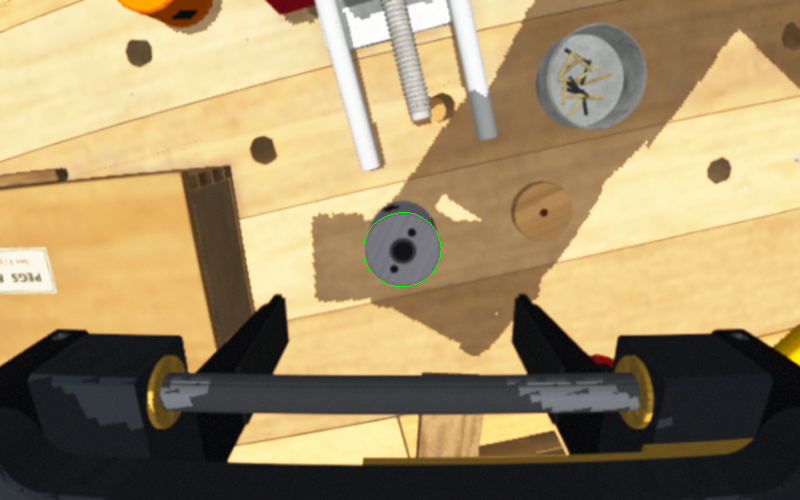

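The rim circle fits saw_51 exactly, and triangulation gives height 50.5. The peg box at left (about 118 mm away), the vice rods and the plug clear the fingers. Descend and grip.

Emit:
{"fn": "drive_tool", "kwargs": {
  "rows": [
    [[-0.0066,0,0.15,0,0,0,1],[0,0,0.15,0,0,0,1],[0,0,0.15,0,0,0,1],[0,0,0.037,0,0,0,1],[0,0,0,0,0,0,0.5]]
  ]
}}

```text
t: 16.5
eef_pos: [548.7, -420.1, 37.9]
tcp_rot: [3.142, 0.0, 2.918]
ft_force: [-0.3, -0.2, 0.1]
opening: 0.943
grip_force: 0.0
```

Emit:
{"fn": "drive_tool", "kwargs": {
  "rows": [
    [[0,0,0,0,0,0,0.2],[0,0,0,0,0,0,0.2],[0,0,0,0,0,0,0.2],[0,0,0,0,0,0,0.2],[0,0,0,0,0,0,0.2]]
  ]
}}

```text
t: 17.12
eef_pos: [548.3, -420.6, 37.7]
tcp_rot: [3.141, 0.0, 2.917]
ft_force: [-1.1, 1.6, 4.7]
opening: 0.53
grip_force: 30.0
```

Emit:
{"fn": "drive_tool", "kwargs": {
  "rows": [
    [[0,0,-0.1,0,0,0,0.2],[0,0,-0.2,0,0,0,0.2],[0,0,-0.15,0,0,0,0.2],[0.059,0.19,0,0,0,0,0.2],[0.059,0.19,0,0,0,0,0.2]]
  ]
}}

```text
t: 17.75
eef_pos: [540.2, -320.6, 149.8]
tcp_rot: [-3.142, 0.0, 2.916]
ft_force: [-0.1, 0.5, -2.6]
opening: 0.527
grip_force: 30.0
```

Emit:
{"fn": "drive_tool", "kwargs": {
  "rows": [
    [[0.059,0.19,0,0,0,0,0.2],[0.059,0.19,0,0,0,0,0.2],[0.059,0.19,0,0,0,0,0.2],[0.059,0.19,0,0,0,0,0.2],[0.059,0.19,0,0,0,0,0.2]]
  ]
}}

```text
t: 18.38
eef_pos: [521.4, -72.1, 149.7]
tcp_rot: [-3.142, -0.0, 2.917]
ft_force: [0.4, 0.3, -1.5]
opening: 0.528
grip_force: 30.0
```

Emit:
{"fn": "drive_tool", "kwargs": {
  "rows": [
    [[0.058,0.19,0,0,0,0,0.2],[0,0,0,0,0,0,0.2],[0,0,0,0,0,0,0.2],[0,0,0,0,0,0,0.2]]
  ]
}}

```text
t: 18.88
eef_pos: [518.3, -25.0, 149.7]
tcp_rot: [-3.142, 0.0, 2.916]
ft_force: [0.2, -0.2, -1.7]
opening: 0.526
grip_force: 30.0
```

Run:
```python
from h import *
p=env.read_camera('wrist');go(518.3,-23.5,60)
print(fit(p,518,-24,25,34.5,6)); mark(p,'m8.png',[(494,65,60,17.5),(518.3,-23.5,25,34.5)],(0,0,640,400),1.25)
```

```text
pos [518.3 -25.  149.7] rot [-3.1416  0.      2.9153] shift [0.0014 0.006  0.3588] turn [-0.  0. -0.]
[ 32.7 518.8 -26.6  25. ]
```

View pics/m8.png

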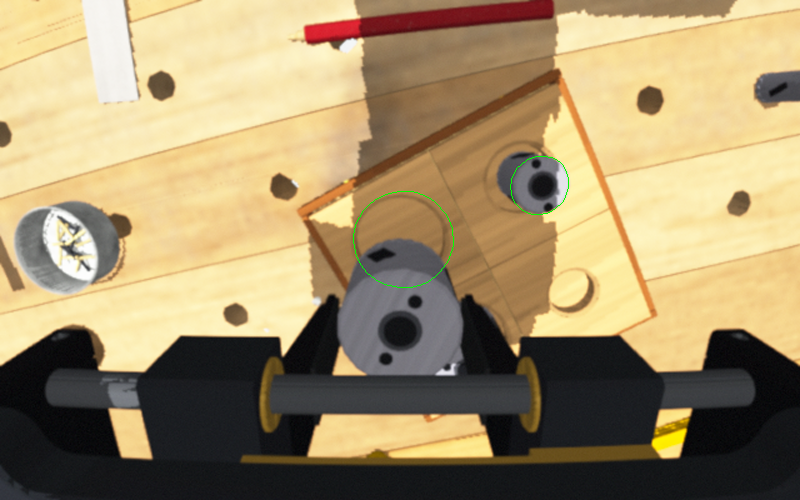

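saw_35 is seated (the circle at z = 60 matches its plate), and saw_51 hangs straight over its well. Lowering.

Emit:
{"fn": "drive_tool", "kwargs": {
  "rows": [
    [[0,0.002,0.15,0,0,0,0.2],[0,0,0.12,0,0,0,0.2],[0,0,0.06,0,0,0,0.2],[0,0,0.04,0,0,0,0.2],[0,0,0.03,0,0,0,0.2]]
  ]
}}

```text
t: 19.55
eef_pos: [518.6, -23.7, 49.8]
tcp_rot: [3.141, 0.001, 2.917]
ft_force: [0.3, -0.1, -2.3]
opening: 0.534
grip_force: 30.0
```

Emit:
{"fn": "drive_tool", "kwargs": {
  "rows": [
    [[0,0,0.006,0,0,0,0.2],[0,0,0.005,0,0,0,0.2],[0,0,0,0,0,0,0.2],[0,0,0,0,0,0,0.2]]
  ]
}}

```text
t: 20.05
eef_pos: [518.6, -23.5, 47.6]
tcp_rot: [3.141, 0.001, 2.917]
ft_force: [-0.6, -0.6, 5.0]
opening: 0.526
grip_force: 30.0
```

Emit:
{"fn": "drive_tool", "kwargs": {
  "rows": [
    [[0,0,0,0,0,0,0.68],[0,0,0,0,0,0,0.68],[0,0,0,0,0,0,0.68],[0,0,-0.1,0,0,0,0.68],[0,0,-0.2,0,0,0,0.68]]
  ]
}}

```text
t: 20.68
eef_pos: [517.4, -23.4, 121.5]
tcp_rot: [-3.141, -0.004, 2.917]
ft_force: [0.6, -0.7, -0.0]
opening: 0.68
grip_force: 0.0
```

Emit:
{"fn": "drive_tool", "kwargs": {
  "rows": [
    [[0,0,-0.15,0,0,0,0.7],[0.073,0.177,0,0,0,0,0.7],[0.073,0.177,0,0,0,0,0.7],[0.073,0.177,0,0,0,0,0.7],[0.073,0.177,0,0,0,0,0.7]]
  ]
}}

```text
t: 21.3
eef_pos: [486.2, 166.8, 159.6]
tcp_rot: [3.141, 0.0, 2.917]
ft_force: [1.4, -0.6, -0.0]
opening: 0.699
grip_force: 0.0
```

Emit:
{"fn": "drive_tool", "kwargs": {
  "rows": [
    [[0.073,0.177,0,0,0,0,0.7],[0.072,0.176,0,0,0,0,0.7],[0,0,0,0,0,0,0.7],[0,0,0,0,0,0,0.7]]
  ]
}}

```text
t: 21.8
eef_pos: [470.8, 259.2, 159.4]
tcp_rot: [-3.141, -0.0, 2.917]
ft_force: [0.2, -0.8, 1.2]
opening: 0.7
grip_force: 0.0
```

Run:
```python
from h import *
p=env.read_camera('wrist');o=np.load('w2.npy',allow_pickle=True).item()
a=proj(p,[471,259.2,50]);h=hole(p,*a,8);print(a,h,tri((o,286.9,48.4),(p,*h[0])).round(1))
X=atz(p,*h[0],50);print(X);go(X[0],X[1],37)
mark(p,'m9.png',[(X[0],X[1],50,11)],(0,0,640,400),1.25)
```

```text
[321.32867978 198.42554752] (array([321.96954545, 197.54560606]), np.float64(103.125), 31.5) [470.2 259.9  50.5]
[470.38176405 259.88188611  50.        ]
pos [471.  258.7 159.5] rot [-3.1413e+00 -2.0000e-04  2.9164e+00] shift [0.0032 0.0041 0.4899] turn [-0.0001 -0.0001  0.    ]
```

View pics/m9.png

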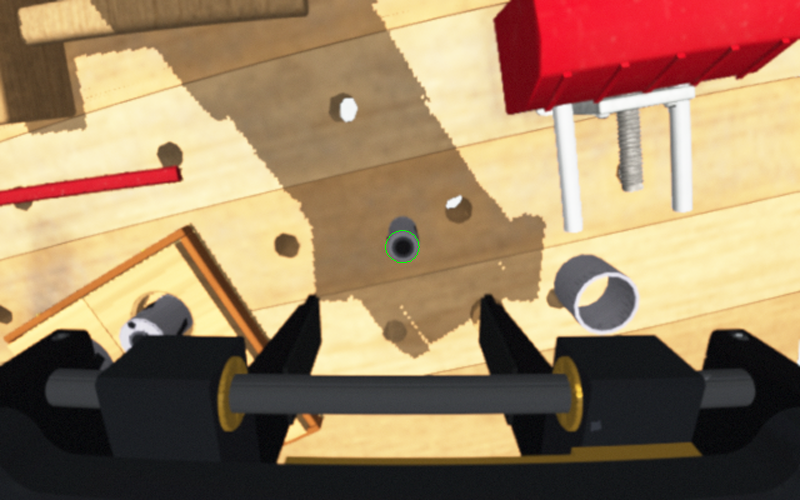

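saw_22 is matched (height 50.5), and the vice and pipe are well clear. Descend and grip.

Emit:
{"fn": "drive_tool", "kwargs": {
  "rows": [
    [[0.002,0.003,0.15,0,0,0,0.6],[0,0,0.15,0,0,0,0.6],[0,0,0.15,0,0,0,0.6],[0,0,0.039,0,0,0,0.6],[0,0,0,0,0,0,0.5]]
  ]
}}

```text
t: 22.48
eef_pos: [470.9, 259.7, 37.6]
tcp_rot: [-3.141, -0.0, 2.916]
ft_force: [-0.1, 0.1, 0.2]
opening: 0.543
grip_force: 0.0
```

Emit:
{"fn": "drive_tool", "kwargs": {
  "rows": [
    [[0,0,0,0,0,0,0.1],[0,0,0,0,0,0,0.1],[0,0,0,0,0,0,0.1],[0,0,0,0,0,0,0.1],[0,0,0,0,0,0,0.1]]
  ]
}}

```text
t: 23.1
eef_pos: [471.0, 260.5, 37.9]
tcp_rot: [3.141, 0.001, 2.917]
ft_force: [-0.6, -0.4, 7.1]
opening: 0.222
grip_force: 30.0
```

Emit:
{"fn": "drive_tool", "kwargs": {
  "rows": [
    [[0,0,0,0,0,0,0.1],[0,0,0,0,0,0,0.1],[0,0,0,0,0,0,0.1]]
  ]
}}

```text
t: 23.48
eef_pos: [470.9, 260.5, 37.9]
tcp_rot: [3.141, 0.001, 2.917]
ft_force: [-0.9, 0.3, 6.5]
opening: 0.22
grip_force: 30.0
```

Emit:
{"fn": "drive_tool", "kwargs": {
  "rows": [
    [[0,0,-0.1,0,0,0,0.1],[0,0,-0.2,0,0,0,0.1],[0,0,-0.15,0,0,0,0.1],[-0.148,-0.142,0,0,0,0,0.1],[-0.148,-0.142,0,0,0,0,0.1]]
  ]
}}

```text
t: 24.1
eef_pos: [527.4, 173.9, 150.5]
tcp_rot: [3.141, 0.001, 2.918]
ft_force: [0.7, 1.1, -0.6]
opening: 0.222
grip_force: 30.0
```

Emit:
{"fn": "drive_tool", "kwargs": {
  "rows": [
    [[-0.148,-0.142,0,0,0,0,0.1],[-0.148,-0.142,0,0,0,0,0.1],[0,0,0,0,0,0,0.1],[0,0,0,0,0,0,0.1],[0,0,0,0,0,0,0.1]]
  ]
}}

```text
t: 24.72
eef_pos: [582.6, 89.8, 149.9]
tcp_rot: [3.142, -0.0, 2.918]
ft_force: [0.9, 1.0, -0.5]
opening: 0.223
grip_force: 30.0
```

Run:
```python
from h import *
p=env.read_camera('wrist');go(583.3,89.5,60)
print(fit(p,583.3,89.5,25,20,6)); mark(p,'m10.png',[(494,65,60,17.5),(518.4,-23.7,60,25.5),(583.3,89.5,25,20)],(120,80,440,320),2.5)
```

```text
pos [582.7  89.9 149.9] rot [ 3.1415e+00 -1.0000e-04  2.9182e+00] shift [-0.0027 -0.0009  0.3597] turn [ 0. -0. -0.]
[ 33.3 583.6  88.   25. ]
```

View pics/m10.png

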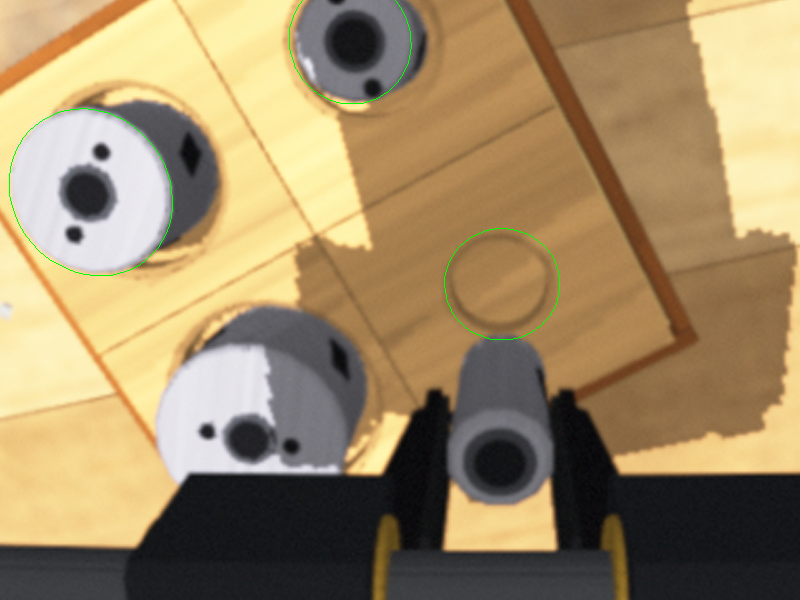

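The three placed saws stand in their wells. saw_22 hangs straight, and its well ring at (498,281) is about 1 mm to the left of the drawn circle. I correct for that and lower.

Emit:
{"fn": "drive_tool", "kwargs": {
  "rows": [
    [[-0.0035,-0.0045,0.15,0,0,0,0.1],[0,0,0.12,0,0,0,0.1],[0,0,0.06,0,0,0,0.1],[0,0,0.04,0,0,0,0.1],[0,0,0.03,0,0,0,0.1]]
  ]
}}

```text
t: 25.4
eef_pos: [584.1, 87.8, 50.0]
tcp_rot: [3.141, 0.001, 2.917]
ft_force: [1.1, -0.3, -0.3]
opening: 0.219
grip_force: 30.0
```

Emit:
{"fn": "drive_tool", "kwargs": {
  "rows": [
    [[0,0,0.006,0,0,0,0.1],[0,0,0.004,0,0,0,0.1],[0,0,0,0,0,0,0.1],[0,0,0,0,0,0,0.1]]
  ]
}}

```text
t: 25.9
eef_pos: [584.1, 87.6, 47.9]
tcp_rot: [3.141, 0.001, 2.917]
ft_force: [-0.6, -0.2, 4.9]
opening: 0.224
grip_force: 30.0
```

Contact at 47.9, as expected. I release, retreat and check.

Emit:
{"fn": "drive_tool", "kwargs": {
  "rows": [
    [[0,0,0,0,0,0,0.4],[0,0,0,0,0,0,0.4],[0,0,0,0,0,0,0.4],[0,0,-0.1,0,0,0,0.4],[0,0,-0.2,0,0,0,0.4]]
  ]
}}

```text
t: 26.52
eef_pos: [582.9, 87.5, 121.5]
tcp_rot: [-3.141, -0.004, 2.917]
ft_force: [1.0, -0.2, 0.4]
opening: 0.402
grip_force: 0.0
```

Emit:
{"fn": "drive_tool", "kwargs": {
  "rows": [
    [[-0.1,0,-0.2,0,0,0,0.4],[-0.1,0,-0.2,0,0,0,0.4],[0,0,0,0,0,0,0.4],[0,0,0,0,0,0,0.4],[0,0,0,0,0,0,0.4]]
  ]
}}

```text
t: 27.15
eef_pos: [631.7, 76.5, 220.9]
tcp_rot: [-3.141, -0.003, 2.917]
ft_force: [-0.1, -0.5, 0.5]
opening: 0.402
grip_force: 0.0
```

Run:
```python
from h import *
p=env.read_camera('wrist');L=[(494,65,17.5),(518.4,-23.7,25.5),(584,88,11),(607.3,.7,32)]
for x,y,r in L:
    h=hole(p,*proj(p,[x,y,60]),7);print(r,atz(p,*h[0],60).round(1))
mark(p,'m11.png',[(x,y,60,r) for x,y,r in L],(100,0,500,300),2)
```

```text
Traceback (most recent call last):
  File "h.py", line 62, in hole
    i=min((i for i in range(1,n) if st[i,4]>=amin*16),key=lambda i:np.hypot(*(c[i]-[4*(u-x0),4*(v-y0)])))
ValueError: min() iterable argument is empty
```

Run:
```python
from h import *
p=env.read_camera('wrist');L=[(494,65,17.5),(518.4,-23.7,25.5),(584,88,11),(607.3,.7,32)]
for x,y,r in L:
    q=proj(p,[x,y,60])
    try: print(r,q,atz(p,*hole(p,*q,7,3)[0],60).round(1))
    except Exception as e: print(r,q,e)
mark(p,'m11.png',[(x,y,60,r) for x,y,r in L],(50,0,450,300),2)
```

```text
17.5 [273.31259419  37.76261096] [494.8  66.6  60. ]
25.5 [186.36765991  89.9858978 ] [517.6 -24.8  60. ]
11 [321.64371634 132.24267882] [583.5  87.1  60. ]
32 [238.61630426 176.75354301] [ 6.059e+02 -5.000e-01  6.000e+01]
```

View pics/m11.png

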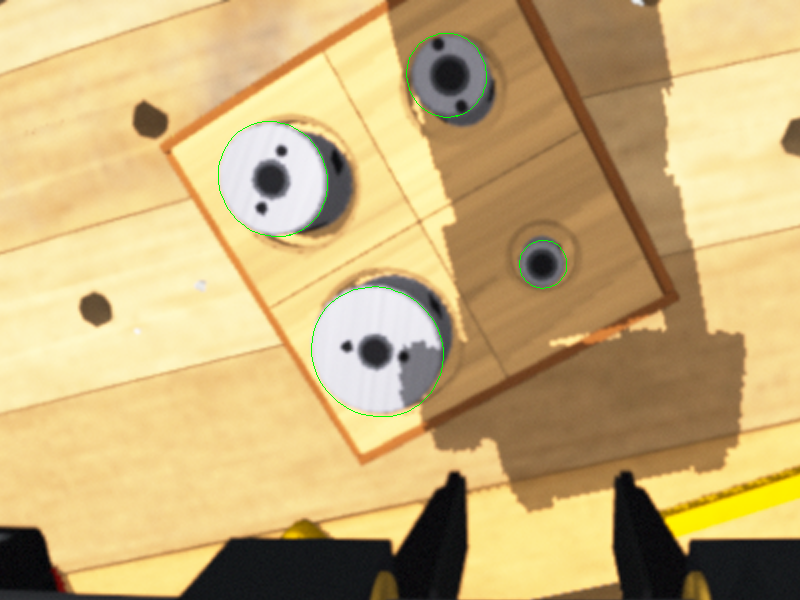

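All four plates lie on circles drawn at z = 60 at their wells, upright, and the gripper is clear of everything. I hand the job in.

```bash
python3 -c "
from cell import env
print(env.job_done())"
```

```text
the job is handed in; nothing more can be done
None
```

All four hole saws stand upright in their own wells and were set down rather than dropped. I left the pipe end and tin alone, and the job was handed in at about 27 s of 96 s; no verdict came back.

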